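# Refit the paper cutter's guard under a latched stop

### The job

Make the bench paper cutter ready to run again. First push the mushroom stop button right down until it stays down by itself; with the stop latched, move the metal guard plate from its parking stand to the cutter's slot, fully home and upright, and let go of it; then turn the button's knob clockwise until the latch gives way, and let it come all the way back up. Do not knock or shift the tape roll, the bottle or the carton.

Things in the scene. Friction and masses are not known exactly. Their poses are not given: they have to be found in the camera images.
- stop_box: Grey metal control box fixed to the bench, 120 x 100 mm, about 100 mm high, its top face sloping down 12 degrees towards its front (its -x side, more or less facing the robot). Origin: centre of its underside; z up. It carries the mushroom stop, whose axis is square to the sloping face and crosses it 85 mm above the origin.
- stop_grip (a point): Centre of the top of the stop's grip bar, on the turning axis; moves with the head. The stop is a red mushroom head, 60 mm across, with a raised grip bar on top: 52 mm long, 15 mm wide, 20 mm above the head. Site z points out of the sloping face along the axis of pressing and turning (12 degrees off vertical); x runs along the bar, y across it.
- stop_press (a joint): How far the stop is pressed down along its axis, m: 0 is fully up, 0.012 the hard bottom. A spring pushes it up (3.5 N at the top, 8 N at the bottom) and a hidden catch snaps in at about 0.0105, taking some 10 N to get there; let go, it then rests latched at about 0.010.
- stop_knob (a joint): Turn of the mushroom head and its bar about its axis, rad, clockwise as seen from above, 0 to 1.25. A spring brings it back to 0 when let go. While latched down, turning it past about 0.75 frees the catch; the head then rises if nothing holds it down. Let back below that before it has risen, it catches again.
- cutter: Bench paper cutter, fixed. In front a dark steel block 50 mm (x) by 170 mm (y), 60 mm high, with a slot in its top: 126 mm long along y, 8 mm wide along x, 35 mm deep, 3 mm bevel round the mouth. Behind it (+x): a steel blade bar 56 mm high at x 35 to 55 mm and a kraft roll, radius 44 mm, axis at x 140 mm, height 62 mm, between 100 mm high cheeks. Origin: centre of the block's underside.
- slot_mouth (a point): Centre of the slot's mouth, level with the block's top, 60 mm above the bench. Axes as the cutter's.
- slot_floor (a point): Centre of the slot's floor, 25 mm above the bench.
- stand: Parking stand fixed to the bench: grey foot 150 x 60 x 8 mm with a groove along its x axis, 7.6 mm wide, 24 mm deep, closed at both ends, in which the guard stands at the start. Origin: centre of its underside.
- guard: Guard: aluminium plate 120 mm long (its x), 5 mm thick (its y), 62 mm high (its z), with a black grip bar along its top edge, 80 mm long, 16 mm thick, 24 mm high (62 to 86 mm above the lower edge). Weighs 0.11 to 0.22 kg. Origin: centre of its lower edge. It stands upright in the stand; either way round fits the cutter's slot.
- guard_grip (a point): Centre of the top of the guard's grip bar, 86 mm above its lower edge.
- tape_roll: Bystander: tape roll lying flat, 100 mm across, 48 mm high. Origin: centre of its underside.
- ink_bottle: Bystander: grey bottle with a black cap, 70 mm across, 150 mm high. Origin: centre of its underside.
- carton: Bystander: red and white carton, 90 x 110 x 100 mm. Origin: centre of its underside.
There are look-alikes about, which are no part of the job. What is shaped like the stop_box but brown is not meant.

How it is judged:
By the outcome, as a careful person would: the job done as asked, in the order asked, and still so for the second after the job is handed in, with the robot touching nothing.
It also fails if it takes over 72 s, if anything falls off the work surface, if the arm or the gripper's body presses on something with over 40 N, if the wrist force passes 120 N, or if a joint passes its speed limit or range.

### The arm

A 6-joint arm with a two-finger parallel gripper is mounted at the origin on the work surface. World frame = base frame: x ahead of the robot, y to its left, z up, the work surface at z = 0. Lengths are in m, angles in rad, forces in N, time in s.
With the tool pointing down it reaches from about 0.35 to 0.85 m from the base axis. Payload 8.1 kg.
Tool frame: the origin (TCP) lies between the finger pads; the fingertips stand 11 mm ahead of it and the grasp point (between the pads) lies 8 mm behind it (tips_ahead is the z of the fingertips in the tool frame, in m); z points along the fingers, y is the line along which they close (so a half turn about z gives the same grasp; the last joint's range is limited). The gripper opens to 93 mm and grips with 3 to 60 N. Pads are 15 mm wide; open, the fingers measure 128 mm over their backs; the gripper's body (75 mm by 188 mm) begins 65 mm behind the grasp point.
Start: joints at [-1.2, 0.13, 1.488, -0, 1.523, -0.085], TCP at [0.264, -0.539, 0.199] pointing down, gripper open.
Joint ranges: [-2.96, 2.96], [-0.89, 2.26], [0.02, 2.5], [-1.34, 4.48], [0, 2.73], [-2.66, 2.66]. Speed limits (rad/s): [2.39, 2.39, 2.79, 3.14, 3.14, 3.14].

### API

Orientations are given as a rotation vector (axis times angle).
In Python, from plant import read_state, read_camera, close_job, tips_ahead gives the robot as it stands. The module is installed in compiled form; this text tells all that it offers.
- The arm moves only by the tool move_arm, never from a script. Its argument "plan" is a list of rows, each a list of 7 numbers: the turn, a rotation vector about the tool's x, y, z in units of 6 degrees (1.0 is 6 degrees), then the shift along the tool's x, y, z in units of 25 mm (1.0 is 25 mm), then the finger opening in mm, from 0 to 93. A call has exactly 10 rows; each row shifts and turns the commanded pose from where the row before left it, along the tool's axes as they then stand; what a row does not reach is not made up. A row lasts 1/10 s, in which the tool goes at most 50 mm and 8.59 degrees, less where a joint would pass 70% of its speed; a pose out of reach is approached as far as the arm can. A call is refused whole if a number of a shift passes 1 or a number of a turn 1, either way. A call with a gripper value outside its range is refused whole. The fingers move at their own pace and stop on an object; "force" is the grip in N (left out, the last holds). Time passes only in rows, so rows that do not move let the fingers close, or fill a call up. It gives the time, the measured TCP pose, the force, the opening and the grip force at its end, in the units of the state.
- read_state(): the state, without advancing time (a new reading comes with each control period).
- read_camera(name): name is "scene" or "side" or "wrist"; returns a dict with "frame" (480x640x3 uint8, red, green, blue), "z_map" (480x640 float32, m along the optical axis (not along the pixel's ray), 0 where there is no reading), "fx", "fy", "cx", "cy" (pixels), "rvec" (rotation vector, rad) and "tvec" (3), from world to camera coordinates, as OpenCV has them. Camera axes: x right, y down, z forward; pixel columns grow to the right and rows downward; lengths in m; the calibration is good to about 2 mm. The wrist camera is an equidistant fisheye: a pixel r from the principal point sees the ray r / f radians off the axis. A picture is of the moment at which its call begins.
- close_job(): hands the job in; it is judged then, once.
The state is a dict: "t": time; "q": joint angles; "dq": joint speeds; "joint_torque": joint torques, N m; "tool_pos": TCP position; "orientation": TCP orientation; "force": force on the tool from outside, world axes, zero at the start; "wrist_torque": the same for the moment, N m; "opening": finger opening in m; "gripper_force": force on a finger pad.
Only numpy, scipy, OpenCV 4.12 (cv2) and the standard library are available. Lean on these libraries where they do the work, as an engineer would, in place of code of your own. Each camera call takes 0.05 s, during which the arm holds its last target. There are 200 camera calls.

## Working session

There is one attempt and no reset: what is moved stays moved. The work goes in short steps, Python scripts to look and compute and a tool call to move; the robot and the scene stay as the last step left them, time stands still between calls to the robot, and variables do not carry over. Pictures are saved under pics/ and viewed, at most 10 in all, crops included, and the job is handed in when it is done.

Besides the shell and the picture viewer there is one more tool, called after "Request:" as a command line: name --pt "numbers of a row" for each row, then --argument value for the rest. move_arm: Moves the arm, as the interface text tells. Its arguments: {"type":"object","properties":{"plan":{"type":"array","items":{"type":"array","items":{"type":"number"}}},"force":{"type":"number"}},"required":["plan"]}

```bash
mkdir -p pics; cat > h.py <<'E'
import numpy as np,cv2
from plant import *
from scipy.spatial.transform import Rotation as R
def world(c):
    v,u=np.mgrid[0:480,0:640]; z=c["z_map"]
    P=np.stack([(u-c["cx"])/c["fx"]*z,(v-c["cy"])/c["fy"]*z,z],-1)
    return (P-np.array(c["tvec"]).ravel())@R.from_rotvec(np.array(c["rvec"]).ravel()).as_matrix()
def save(n,f): cv2.imwrite("pics/"+n,cv2.cvtColor(f,cv2.COLOR_RGB2BGR))
E
python3 - <<'E'
from h import *
s=read_state();print(s["t"],s["tool_pos"],s["orientation"],s["opening"],tips_ahead)
for n in("scene","side"):
    c=read_camera(n);save(n+"0.png",c["frame"]);np.savez(n+"0.npz",W=world(c),**c)
    print(n,(c["z_map"]>0).mean(),-R.from_rotvec(np.ravel(c["rvec"])).as_matrix().T@np.ravel(c["tvec"]))
E
```

```text
0.0 [ 0.26388148 -0.53818693  0.19763236] [-3.05865180e+00 -7.09325883e-01  4.17459119e-04] 0.09284054674316233 0.011
scene 0.9960319010416666 [ 1.37513034 -0.53050578  1.0466266 ]
side 0.9959700520833333 [0.06737407 0.75231208 0.84071857]
```

View pics/scene0.png

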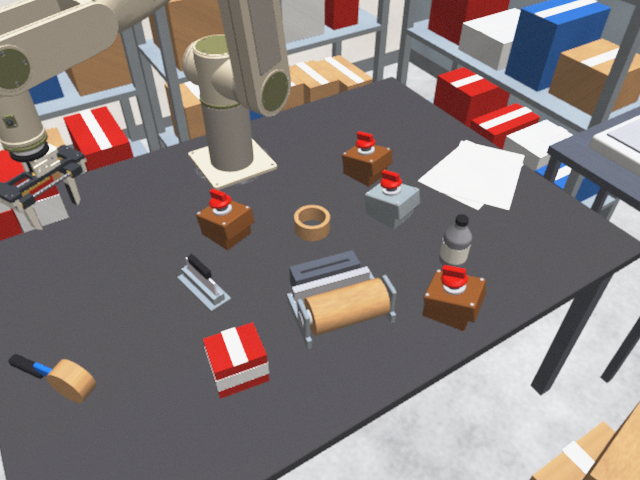

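View pics/side0.png

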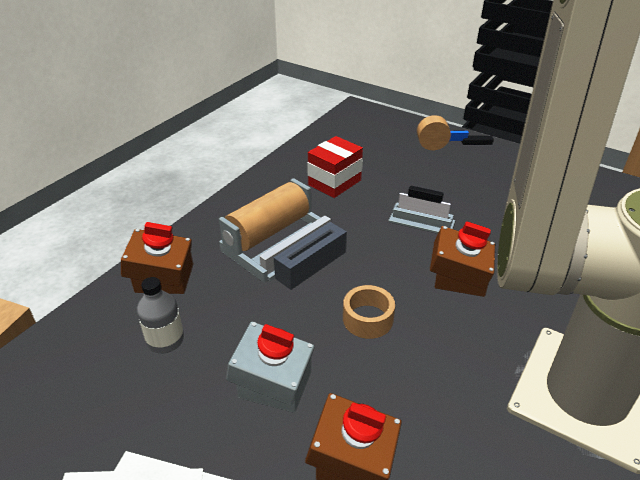

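In the scene picture the only grey box is at (392,200), and in the side picture at (270,360). The brown boxes, at scene (225,215), (367,158) and (455,293), are look-alikes. The guard is at scene (203,280), the cutter block at (325,270), the tape roll at (312,222), the bottle at (457,245) and the carton at (237,357). I'll check an enlarged crop while I measure.

```bash
python3 - <<'E'
from h import *
A=np.load("scene0.npz");B=np.load("side0.npz")
a=cv2.resize(A["frame"][160:320,160:260],None,fx=3,fy=3,interpolation=cv2.INTER_CUBIC)
b=cv2.resize(B["frame"][310:410,215:325],None,fx=4,fy=4,interpolation=cv2.INTER_CUBIC)
a=cv2.resize(A["frame"][160:310,160:430],(800,444));b=cv2.resize(b,(164,150));a[:150,:164]=b
save("crop1.png",a)
def rect(P,n):
    r=cv2.minAreaRect(P[:,:2].astype(np.float32)*1000);print(n,len(P),np.round(r[0],1),np.round(r[1],1),round(r[2],1),"z",np.round(np.percentile(P[:,2],[1,50,99]),4))
for n,D,bx in(("scene",A,dict(box=(355,165,425,225),g=(175,250,235,310),c=(280,245,380,300))),("side",B,dict(box=(222,315,318,410),g=(385,180,460,235),c=(265,220,350,290)))):
    W=D["W"];f=cv2.GaussianBlur(D["frame"],(1,1),0).astype(int);r,g,b=f[...,0],f[...,1],f[...,2]
    print(n,"bench z",np.median(W[...,2][(abs(W[...,2])<.02)]))
    def sel(k,m):
        x0,y0,x1,y1=bx[k];return W[y0:y1,x0:x1][m[y0:y1,x0:x1]]
    red=(r>120)&(g<60)
    P=sel("box",red);rect(P,"red");
    grey=(abs(r-g)<40)&(g>90)&(W[...,2]>.06)&(W[...,2]<.11)&(b>r)
    Q=sel("box",grey);rect(Q,"greytop")
    # plane fit (RANSAC) of the sloped face
    best=0;rng=np.random.default_rng(0)
    for _ in range(400):
        p=Q[rng.choice(len(Q),3,False)];nn=np.cross(p[1]-p[0],p[2]-p[0]);nn/=np.linalg.norm(nn)+1e-12
        if abs(nn[2])<.9: continue
        i=abs((Q-p[0])@nn)<.002
        if i.sum()>best:best=i.sum();I=i
    F=Q[I];c=F.mean(0);nn=np.linalg.svd(F-c)[2][2];nn*=np.sign(nn[2]);print("plane",best,nn,np.degrees(np.arccos(nn[2])),"az",np.degrees(np.arctan2(nn[1],nn[0])));rect(F,"face")
    h=(P-c)@nn;print("h",np.percentile(h,[5,50,99]));top=P[h>np.percentile(h,99)-.004];rect(top,"bartop")
    head=P[(h<np.percentile(h,99)-.008)];rect(head,"head")
    K=sel("g",(f.max(-1)<60)&(W[...,2]>.05));rect(K,"guardgrip");rect(K[K[:,2]>np.percentile(K[:,2],98)-.006],"griptop")
    G=sel("g",(W[...,2]>.004)&(W[...,2]<.012));rect(G,"foot")
    C=sel("c",(abs(W[...,2]-.06)<.004)&(f.max(-1)<95));rect(C,"block")
E
```

```text
scene bench z -0.001989248380337541
red 213 [849.  -55.4] [  62.2 1417.6] 48.9 z [-0.003   0.1215  0.1459]
greytop 868 [480.  273.3] [128.  103.5] 15.0 z [0.0614 0.0854 0.0963]
plane 384 [-0.20142593 -0.03995504  0.9786885 ] 11.850015493703028 az -168.78039384453058
face 384 [478.  272.9] [117.4 103.1] 18.1 z [0.0707 0.0872 0.0952]
h [0.02789845 0.03923783 0.06204765]
bartop 41 [ 918.7 -116.2] [  43.7 1232.1] 49.8 z [0.135  0.1419 0.6867]
head 153 [405.6 332.5] [ 62.1 240. ] 49.7 z [-0.0032  0.1191  0.1382]
guardgrip 205 [ 901.8 -398.3] [ 41.5 982. ] 76.8 z [0.076  0.0903 0.0962]
griptop 124 [ 901.6 -399.1] [ 39.6 982. ] 76.8 z [0.0897 0.0918 0.828 ]
foot 369 [ 427.8 -276.2] [141.8 221.4] 70.4 z [0.0041 0.0067 0.0117]
block 36 [596.  -37.3] [180.5  62.7] 82.8 z [0.0561 0.0573 0.0595]
side bench z -0.00026793366755266433
red 699 [301.7 452.1] [ 57.3 759.6] 42.3 z [0.111  0.1234 0.1489]
greytop 2542 [472.1 276.8] [121.1 101.3] 14.8 z [0.0708 0.0837 0.098 ]
plane 1907 [-0.19664259 -0.06091022  0.97858144] 11.879850327562833 az -162.789586420267
face 1907 [470.2 276.5] [116.1 100.2] 15.8 z [0.0715 0.0822 0.097 ]
h [0.03181671 0.03886074 0.06240186]
bartop 205 [259.2 498.5] [ 45.2 634.7] 41.2 z [0.1371 0.1434 0.1491]
head 454 [505.1 240.9] [ 55.1 167.8] 49.8 z [0.1108 0.1204 0.1289]
guardgrip 394 [281.3 229.6] [  80.2 1126.6] 18.2 z [0.0706 0.0876 0.0967]
griptop 161 [244.9 215.3] [  78.1 1128.5] 22.2 z [0.0903 0.0934 0.3945]
foot 354 [ 473. -361.] [153.7 211.9] 16.8 z [0.0041 0.0074 0.0117]
block 303 [627.4 -26.9] [175.5 128.4] 78.9 z [0.0561 0.0583 0.0638]
```

View pics/crop1.png

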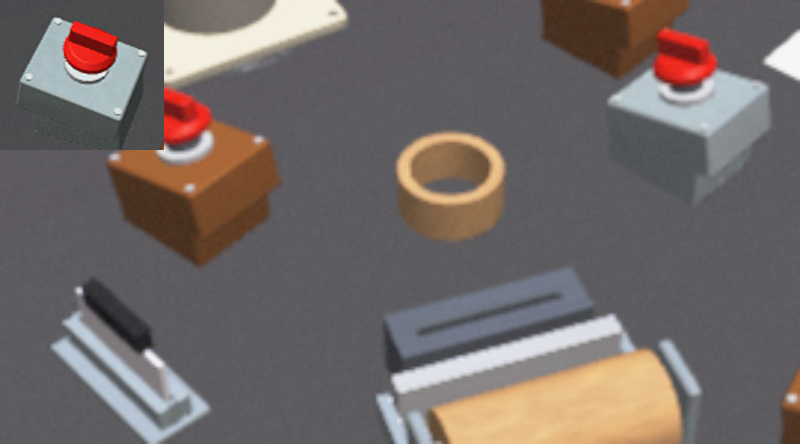

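The crop confirms the grey box with the red stop, the guard in its stand and the cutter block with its slot. The depth has outliers, so I'll refine with filtering.

```bash
cat >> h.py <<'E'
def cast(c,uv,z):
    M=R.from_rotvec(np.ravel(c["rvec"])).as_matrix();o=-M.T@np.ravel(c["tvec"])
    uv=np.atleast_2d(uv).astype(float)
    d=np.c_[(uv[:,0]-c["cx"])/c["fx"],(uv[:,1]-c["cy"])/c["fy"],np.ones(len(uv))]@M
    return o+d*((z-o[2])/d[:,2])[:,None]
def rect(P,n):
    r=cv2.minAreaRect(P[:,:2].astype(np.float32)*1000);(w,h),a=r[1],r[2]
    if w<h:a+=90;w,h=h,w
    print(n,len(P),"c",np.round(r[0],1),"mean",np.round(P.mean(0)*1000,1),"size",np.round([w,h],1),"longaxis deg",round((a+90)%180-90,1))
def near(W,c,rad): return np.linalg.norm(W[...,:2]-np.array(c),axis=-1)<rad
E
python3 - <<'E'
from h import *
for n in("scene","side"):
    D=np.load(n+"0.npz");W=D["W"];f=D["frame"].astype(int);r,g,b=f[...,0],f[...,1],f[...,2];z=W[...,2]
    print(n)
    red=(r>120)&(g<60)&near(W,(.472,.275),.06)&(z>.09)&(z<.17)
    P=W[red];rect(P,"red")
    az=np.radians(-165);nn=np.array([np.sin(np.radians(12))*np.cos(az),np.sin(np.radians(12))*np.sin(az),np.cos(np.radians(12))])
    h=P@nn;t=np.percentile(h,97);T=P[h>t-.005];rect(T,"bar");
    e=np.linalg.eigh(np.cov(T.T))[1][:,2];print("bar axis",e,np.percentile(T[:,2],[5,95]))
    H=P[h<t-.012];rect(H,"head")
    ub=np.argwhere(red)[h>t-.005][:,::-1]
    gg=near(W,(.455,-.27),.13)&(z>.05)&(z<.12)
    k=gg&(f.max(-1)<60);K=W[k];zt=np.percentile(K[:,2],95);print("gz",zt);rect(K[K[:,2]>zt-.005],"griptop")
    rect(W[gg],"guard all");
    F=W[near(W,(.45,-.27),.13)&(z>.002)&(z<.014)&(f.min(-1)>90)];rect(F,"foot")
    Bk=W[near(W,(.61,-.03),.13)&(abs(z-.06)<.005)&(f.max(-1)<110)&(W[...,0]<.66)];rect(Bk,"block")
    for nm,c in(("tape",(.47,.07)),):pass
    m=(z>.03)&(z<.055)&(r>g+30)&(g>70);rect(W[m&near(W,(.48,.05),.12)],"tape")
    for nm,lo,hi,cc in(("all>0.13",.13,.2,None),):
        q=(z>lo)&(z<hi)&(W[...,0]>.35)&(abs(W[...,1])<.7)&(W[...,0]<1.1)
        nL,L,S,C=cv2.connectedComponentsWithStats(q.astype(np.uint8))
        for i in range(1,nL):
            if S[i,4]>25:print("tall",np.round(np.median(W[L==i],0),3),S[i,4])
E
```

```text
scene
red 206 c [472.8 265.6] mean [474.5 264.9 126.2] size [56.9 48.9] longaxis deg 38.6
bar 54 c [463.3 269.9] mean [465.2 269.3 140.7] size [52.  16.4] longaxis deg 19.7
bar axis [-0.94446981 -0.24981716 -0.21346703] [0.1340109  0.14571209]
head 143 c [478.3 266.1] mean [477.6 262.7 119.9] size [52.8 42.9] longaxis deg 55.5
gz 0.09446926111365489
griptop 124 c [ 460.4 -296.3] mean [ 462.2 -296.6   92. ] size [78.4 15.8] longaxis deg 10.3
guard all 579 c [ 417.2 -262. ] mean [ 430.4 -256.5   77.5] size [189.3  94.6] longaxis deg -38.9
foot 573 c [ 459.3 -272.6] mean [ 472.6 -298.9    5.7] size [250.9 227.9] longaxis deg -87.4
block 100 c [595.6 -37.3] mean [610.  -38.4  57.1] size [180.5  63.5] longaxis deg 82.8
tape 441 c [414.6  49.7] mean [417.2  48.6  42.4] size [102.2  96.6] longaxis deg -30.1
tall [0.472 0.268 0.138] 107
tall [0.715 0.298 0.146] 140
tall [0.831 0.174 0.139] 180
side
red 697 c [461.4 277.3] mean [458.3 283.  128.1] size [54.9 52.1] longaxis deg 63.8
bar 235 c [458.6 272.9] mean [457.6 273.2 142.9] size [50.  16.5] longaxis deg 16.2
bar axis [-0.93829607 -0.26996982 -0.21614063] [0.13769552 0.14808622]
head 452 c [461.4 277.3] mean [458.3 288.1 120.1] size [54.9 52.1] longaxis deg 63.8
gz 0.09523606819722404
griptop 158 c [ 452.3 -291.1] mean [ 451.5 -292.    93.2] size [77.9 24.4] longaxis deg 12.0
guard all 782 c [ 413.5 -263.4] mean [ 447.6 -286.1   74. ] size [184.7  93.2] longaxis deg -36.4
foot 280 c [ 459.8 -291.7] mean [ 456.9 -274.     7.4] size [160.5  77.2] longaxis deg 2.2
block 389 c [594.7 -21.4] mean [587.6 -14.7  58.2] size [177.3  62.1] longaxis deg 78.9
tape 791 c [408.3  52.7] mean [407.7  56.   45.5] size [101.2  97. ] longaxis deg -84.6
tall [0.819 0.182 0.14 ] 247
tall [0.701 0.309 0.148] 302
tall [0.459 0.276 0.141] 377
```

Request:
move_arm --pt "0 0 0 0.74 -0.92 0 93" --pt "0 0 0 0.74 -0.92 0 93" --pt "0 0 0 0.74 -0.92 0 93" --pt "0 0 0 0.74 -0.92 0 93" --pt "0 0 0 0.74 -0.92 0 93" --pt "0 0 0 0.74 -0.92 0 93" --pt "0 0 0 0.74 -0.92 0 93" --pt "0 0 0 0.74 -0.92 0 93" --pt "0 0 0 0.74 -0.92 0 93" --pt "0 0 0 0.74 -0.92 0 93"

```text
t: 1.1
tool_pos: [0.3289, -0.2495, 0.1983]
orientation: [-3.06, -0.709, 0.0]
force: [0.1, -0.6, 0.1]
opening: 0.0933
gripper_force: 0.0
```

Request:
move_arm --pt "0 0 0 0.74 -0.92 0 93" --pt "0 0 0 0.74 -0.92 0 93" --pt "0 0 0 0.74 -0.92 0 93" --pt "0 0 0 0.74 -0.92 0 93" --pt "0 0 0 0.74 -0.92 0 93" --pt "0 0 0 0.74 -0.92 0 93" --pt "0 0 0 0.74 -0.92 0 93" --pt "0 0 0 0.74 -0.92 0 93" --pt "0 0 0 0.74 -0.92 0 93" --pt "0 0 0 0.74 -0.92 0 93"

```text
t: 2.1
tool_pos: [0.3937, 0.0384, 0.1984]
orientation: [-3.06, -0.71, 0.0]
force: [-0.9, 0.6, 0.2]
opening: 0.0928
gripper_force: 0.0
```

Request:
move_arm --pt "0 0 -1 0.74 -0.92 0 93" --pt "0 0 -1 0.74 -0.8 -0.3 93" --pt "0 0 -1 0.74 -0.6 -0.3 93" --pt "0 0 -1 0.74 -0.4 -0.3 93" --pt "0 0 -1 0.7 -0.3 0 93" --pt "0 0 -1 0.6 -0.2 0 93" --pt "0 0 -1 0.6 -0.1 0 93" --pt "0 0 -1 0.5 0 0 93" --pt "0 0 -1 0 0 0 93" --pt "0 0 -1 0 0 0 93"

```text
t: 3.1
tool_pos: [0.4358, 0.1958, 0.2205]
orientation: [-2.29, -2.15, 0.002]
force: [0.5, -0.4, 0.3]
opening: 0.0931
gripper_force: 0.0
```

Request:
move_arm --pt "0 0 -1 0 0 0 93" --pt "0 0 -1 0 0 0 93" --pt "0 0 -1 0 0 0 93" --pt "0 0 -1 0 0 0 93" --pt "0 0 -1 0 0 0 93" --pt "0 0 -1 0 0 0 93" --pt "0 0 -1 0 0 0 93" --pt "0 0 -1 0 0 0 93" --pt "0 0 -1 0 0 0 93" --pt "0 0 -1 0 0 0 93"

```text
t: 4.1
tool_pos: [0.4359, 0.1954, 0.2207]
orientation: [-0.909, -3.007, 0.001]
force: [-0.0, -0.5, -1.2]
opening: 0.0929
gripper_force: 0.0
```

Request:
move_arm --pt "0 0 -1 0 0 0 93" --pt "0 0 -1 0 0 0 93" --pt "0 0 -1 0 0 0 93" --pt "0 0 -1 0 0 0 93" --pt "0 0 -1 0 0 0 93" --pt "0 0 -1 0 0 0 93" --pt "0 0 -1 0 0 0 93" --pt "0 0 -1 0 0 0 93" --pt "0 -1 0 0 0 0 93" --pt "0 -1 0 0 0 0 93"

```text
t: 5.1
tool_pos: [0.4365, 0.1955, 0.22]
orientation: [-0.36, 2.91, 0.038]
force: [-0.8, -0.2, 0.7]
opening: 0.093
gripper_force: 0.0
```

```bash
python3 - <<'E'
from h import *
s=read_state();print(s["t"],s["tool_pos"],s["q"]);print(R.from_rotvec(s["orientation"]).as_matrix())
c=read_camera("wrist");save("w1.png",c["frame"]);np.savez("w1.npz",**c);print({k:c[k] for k in("fx","fy","cx","cy","rvec","tvec")},(c["z_map"]>0).mean())
E
```

```text
5.1 [0.43653913 0.19548304 0.22000732] [ 0.32820276 -0.45361784  1.98756082 -0.01753735  1.39803008 -1.48768128]
[[-9.48443760e-01 -2.43783371e-01  2.02544076e-01]
 [-2.38448752e-01  9.69829692e-01  5.07204231e-02]
 [-2.08798054e-01 -1.90913317e-04 -9.77958760e-01]]
{'fx': 371.64829954431775, 'fy': 371.64829954431775, 'cx': 327.5733214978076, 'cy': 241.78514935261026, 'rvec': array([-1.71186845, -2.19428121, -0.55417978]), 'tvec': array([-0.08308784, -0.49609119,  0.17008654])} 0.9959830729166667
```

View pics/w1.png

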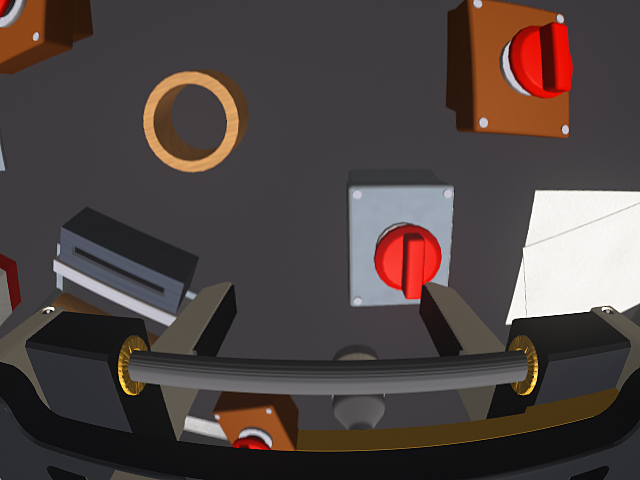

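The wrist view shows the grey stop box at (400,245) with the red bar at (413,265). It also shows the tape roll at (195,120) and the cutter slot at (130,270). Now the precise measurements, using the fisheye model.

```bash
cat >> h.py <<'E'
def wworld(c):
    v,u=np.mgrid[0:480,0:640];x=(u-c["cx"])/c["fx"];y=(v-c["cy"])/c["fy"];r=np.hypot(x,y)+1e-9
    k=np.tan(np.minimum(r,1.5))/r;z=c["z_map"]
    P=np.stack([x*k*z,y*k*z,z],-1)
    return (P-np.ravel(c["tvec"]))@R.from_rotvec(np.ravel(c["rvec"])).as_matrix()
def wcast(c,uv,z):
    uv=np.atleast_2d(uv).astype(float);x=(uv[:,0]-c["cx"])/c["fx"];y=(uv[:,1]-c["cy"])/c["fy"];r=np.hypot(x,y)+1e-9
    M=R.from_rotvec(np.ravel(c["rvec"])).as_matrix();o=-M.T@np.ravel(c["tvec"])
    d=np.c_[x/r*np.sin(r),y/r*np.sin(r),np.cos(r)]@M
    return o+d*((z-o[2])/d[:,2])[:,None]
def totool(P,s): return R.from_rotvec(s["orientation"]).inv().apply(np.asarray(P)-s["tool_pos"])
E
python3 - <<'E'
from h import *
c=dict(np.load("w1.npz"));W=wworld(c);s=read_state();f=c["frame"].astype(int);r,g,b=[f[...,i] for i in range(3)]
print("cam",-R.from_rotvec(np.ravel(c["rvec"])).as_matrix().T@np.ravel(c["tvec"]))
z=W[...,2];red=(r>100)&(g<70);red[:215]=0;red[310:]=0;red[:,:360]=0;red[:,460:]=0
P=W[red];az=np.radians(-165);t=np.radians(12);nn=np.array([np.sin(t)*np.cos(az),np.sin(t)*np.sin(az),np.cos(t)])
h=P@nn;m=np.percentile(h,95);print("h",np.percentile(h,[2,30,50,95]));T=P[h>m-.004];rect(T,"bar");print(T.mean(0))
e=np.linalg.eigh(np.cov(T.T))[1];print("axis",e[:,2],"tool",np.round(totool(T.mean(0),s)*1000,1),R.from_rotvec(s["orientation"]).inv().apply(e[:,2]))
rect(P[h<m-.012],"head")
face=near(W,(.475,.275),.09)&(b>r+5)&(r>90)&(z>.06)&(z<.105);F=W[face];rect(F,"face");n=np.linalg.svd(F-F.mean(0),full_matrices=False)[2][2];n*=np.sign(n[2]);print(n,np.degrees(np.arctan2(n[1],n[0])))
Bk=W[near(W,(.61,-.03),.13)&(abs(z-.06)<.004)&(f.max(-1)<110)&(W[...,0]<.66)];rect(Bk,"block")
# slot: darkest pixels in top of block
q=np.zeros(r.shape,bool);q[235:305,60:180]=1;d=q&(f.max(-1)<52);uv=np.argwhere(d)[:,::-1];print(len(uv),uv.mean(0) if len(uv) else 0);rect(wcast(c,uv,.06),"slot dark") if len(uv)>5 else 0
E
```

```text
cam [0.32453027 0.16741947 0.38547414]
h [0.00570415 0.01073    0.01195421 0.03405511]
bar 1049 c [398.4 232. ] mean [456.  269.6 146.6] size [194.4  26.8] longaxis deg 33.3
[0.45601529 0.26961783 0.14660388]
axis [-0.49666794 -0.35961467  0.7899356 ] tool [-23.6  67.   78.6] [ 0.38852041 -0.22753947 -0.89290407]
head 2166 c [479.6 279.3] mean [461.4 268.6 119.9] size [90.2 58.1] longaxis deg 22.1
face 7336 c [471.9 275.5] mean [460.5 265.   82. ] size [116.   97.8] longaxis deg 15.8
[-0.19838088 -0.05438929  0.97861475] -164.6681851909783
block 3916 c [596.1 -23.5] mean [591.1 -18.7  59.6] size [171.6  61. ] longaxis deg 78.5
2583 [139.43089431 254.14324429]
slot dark 2583 c [580.3 -25.8] mean [562.1   9.3  60. ] size [172.9  87. ] longaxis deg -86.6
```

```bash
python3 - <<'E'
from h import *
c=dict(np.load("w1.npz"));W=wworld(c);s=read_state();f=c["frame"].astype(int);r,g,b=[f[...,i] for i in range(3)]
z=W[...,2];nn=np.array([-.200,-.0553,.9782])
red=(r>100)&(g<70)&near(W,(.46,.27),.05)&(z>.09)&(z<.16);P=W[red];h=(P-np.array([.4715,.2755,.085]))@nn
hi,ed=np.histogram(h,bins=np.arange(.02,.08,.002));print([(round(float(a),3),int(k)) for a,k in zip(ed,hi)])
m=ed[np.argmax(np.where(ed[:-1]>.05,hi,0))]+.001;T=P[abs(h-m)<.003];rect(T,"bar");print(np.median(T,0),m)
Tt=totool(T,s)*1000;rect(Tt/1000,"tool");print(Tt.mean(0))
hd=P[abs(h-(ed[np.argmax(np.where(ed[:-1]<.05,hi,0))]+.001))<.003];rect(hd,"head");print(totool(hd,s).mean(0)*1000)
E
```

```text
[(0.02, 0), (0.022, 0), (0.024, 0), (0.026, 0), (0.028, 4), (0.03, 39), (0.032, 277), (0.034, 362), (0.036, 699), (0.038, 699), (0.04, 29), (0.042, 23), (0.044, 11), (0.046, 6), (0.048, 1), (0.05, 0), (0.052, 0), (0.054, 4), (0.056, 60), (0.058, 658), (0.06, 313), (0.062, 1), (0.064, 0), (0.066, 0), (0.068, 0), (0.07, 0), (0.072, 0), (0.074, 0), (0.076, 0)]
bar 1031 c [459.2 272.2] mean [458.  271.2 142.9] size [49.7 14.9] longaxis deg 15.9
[0.45787696 0.27115751 0.14283171] 0.05899999999999997
tool 1031 c [-26.4  68.7] mean [-25.1  68.   82.8] size [50.5 14.9] longaxis deg -1.8
[-25.06167656  68.00257486  82.77859876]
head 1760 c [462.7 272.2] mean [461.4 269.1 120.8] size [55.4 51.6] longaxis deg -71.2
[-23.07801014  65.08737103 104.96052256]
```

Request:
move_arm --pt "0 0 0 -0.26 0.69 0 60" --pt "0 0 0 -0.26 0.69 0 50" --pt "0 0 0 -0.26 0.69 0 50" --pt "0 0 0 -0.26 0.68 0 50" --pt "0 0 -0.3 0 0 0.5 50" --pt "0 0 0 0 0 0.8 50" --pt "0 0 0 0 0 0.8 50" --pt "0 0 0 0 0 0.8 50" --pt "0 0 0 0 0 0.6 50" --pt "0 0 0 0 0 0 50" --force 30

```text
t: 6.15
tool_pos: [0.4601, 0.2719, 0.1378]
orientation: [-0.407, 2.911, 0.03]
force: [-0.7, 0.4, -0.9]
opening: 0.0499
gripper_force: 0.0
```

Request:
move_arm --pt "0 0 0 0 0 0 10" --pt "0 0 0 0 0 0 10" --pt "0 0 0 0 0 0 10" --pt "0 0 0 0 0 0 10" --pt "0 0 0 0 0 0 10" --pt "0 0 0 0 0 0 10" --pt "0 0 0 0 0 0 10" --pt "0 0 0 0 0 0 10" --pt "0 0 0 0 0 0 10" --pt "0 0 0 0 0 0 10"

```text
t: 7.15
tool_pos: [0.4617, 0.2728, 0.1409]
orientation: [-0.406, 2.905, 0.033]
force: [0.3, -0.1, -1.1]
opening: 0.0095
gripper_force: 0.0
```

```bash
python3 - <<'E'
from h import *
s=read_state();print(s["t"],s["tool_pos"],s["opening"],s["gripper_force"]);M=R.from_rotvec(s["orientation"]);print(M.inv().apply(s["force"]),totool([.4592,.2722,.1429],s)*1000)
E
```

```text
7.15 [0.46167047 0.27281836 0.14091438] 0.009524535053211545 0.0
[-0.05384162 -0.21497054  1.11842859] [ 2.07725058  0.06800103 -2.47156928]
```

```bash
python3 - <<'E'
from h import *
c=read_camera("side");d=read_camera("wrist")
a=cv2.resize(c["frame"][270:420,200:350],(400,400),interpolation=cv2.INTER_CUBIC);b=cv2.resize(d["frame"][150:400,200:450],(400,400));save("s2.png",np.hstack([a,b]))
s=read_state();print(s["tool_pos"],s["opening"],s["q"])
E
```

```text
[0.46167192 0.27281104 0.14092055] 0.009938199461420539 [ 0.47279178 -0.22386768  1.95337773 -0.04993373  1.2083478  -1.36286769]
```

View pics/s2.png

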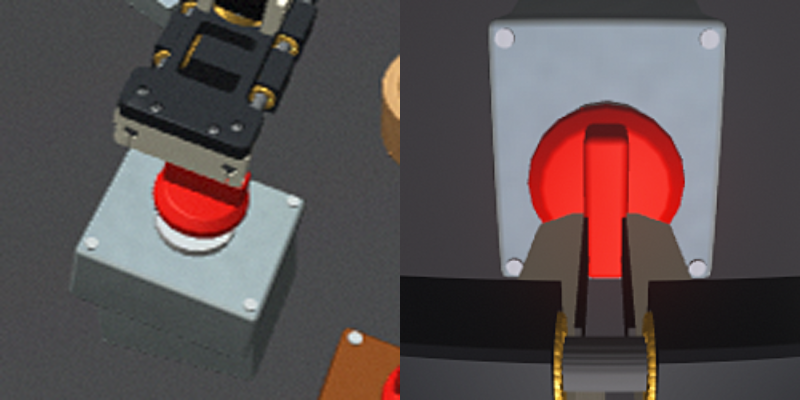

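The fingers look aligned with the bar, but the opening reached 10 mm with no force. I'll check their depth against the bar.

```bash
python3 - <<'E'
from h import *
c=read_camera("wrist");W=wworld(c);s=read_state()
T=totool(W.reshape(-1,3),s).reshape(W.shape)*1000
for v in (225,235,250,270,283,288,295,305,315,322):
    print(v,[(u,np.round(T[v,u]).astype(int).tolist(),c["frame"][v,u].tolist()) for u in (305,328,349)])
E
```

```text
225 [(305, [27, -13, 25], [147, 27, 26]), (328, [28, 0, 20], [157, 26, 26]), (349, [27, 12, 23], [156, 27, 25])]
235 [(305, [22, -13, 19], [186, 24, 22]), (328, [28, 0, -1], [106, 24, 24]), (349, [23, 12, 18], [220, 29, 25])]
250 [(305, [14, -13, 18], [242, 44, 36]), (328, [20, 0, -3], [246, 51, 42]), (349, [14, 12, 18], [247, 54, 44])]
270 [(305, [1, -14, 18], [246, 49, 40]), (328, [9, 0, -2], [247, 50, 40]), (349, [2, 12, 17], [249, 56, 48])]
283 [(305, [9, -11, -20], [230, 65, 55]), (328, [2, 0, -3], [247, 52, 42]), (349, [9, 10, -20], [190, 74, 66])]
288 [(305, [9, -11, -27], [97, 81, 71]), (328, [-1, 0, -4], [247, 50, 41]), (349, [9, 10, -26], [99, 81, 72])]
295 [(305, [9, -10, -34], [97, 81, 72]), (328, [-5, 0, -3], [247, 51, 41]), (349, [9, 9, -34], [99, 82, 73])]
305 [(305, [8, -10, -43], [95, 81, 72]), (328, [-11, 0, -3], [248, 52, 43]), (349, [9, 9, -44], [96, 81, 71])]
315 [(305, [9, -9, -54], [93, 79, 70]), (328, [-17, 0, -4], [248, 55, 44]), (349, [8, 8, -52], [94, 80, 71])]
322 [(305, [9, -9, -59], [91, 81, 70]), (328, [-22, 0, -3], [250, 23, 12]), (349, [9, 8, -59], [94, 81, 71])]
```

```bash
python3 - <<'E'
from h import *
D=np.load("scene0.npz");W=D["W"]
s0=dict(tool_pos=np.array([.2639,-.5382,.1976]),orientation=np.array([-3.05865,-.70933,.0004]))
T=totool(W.reshape(-1,3),s0).reshape(W.shape)*1000
m=(np.abs(T[...,0])<60)&(np.abs(T[...,1])<90)&(T[...,2]<60)&(T[...,2]>-150)
print("start scene: z tool hist",np.histogram(T[...,2][m],bins=np.arange(-80,61,10)))
# now side view
c=read_camera("side");s=read_state();T=totool(world(c).reshape(-1,3),s).reshape(480,640,3)*1000
f=c["frame"].astype(int);m=(np.abs(T[...,0])<30)&(np.abs(T[...,1])<60)&(T[...,2]<15)&(T[...,2]>-120)&~((f[...,0]>110)&(f[...,1]<70))
print("now side",np.histogram(T[...,2][m],bins=np.arange(-120,21,10)))
c=read_camera("wrist");W=wworld(c);T=totool(W.reshape(-1,3),s).reshape(W.shape)*1000
D=np.load("w1.npz")
s1=dict(tool_pos=np.array([.43654,.19548,.22001]),orientation=np.array([-.36,2.91,.038]))
T1=totool(wworld(D).reshape(-1,3),s1).reshape(W.shape)*1000
for v,u in((285,228),(290,226),(300,222),(320,215),(285,430),(290,430),(300,440),(360,330)):print("open",v,u,np.round(T1[v,u]).tolist())
print(np.round(-R.from_rotvec(np.ravel(c["rvec"])).as_matrix().T@np.ravel(c["tvec"]),3))
E
```

```text
start scene: z tool hist (array([82, 73, 76, 76, 65, 49,  5,  0,  0,  0,  0,  0,  0,  0]), array([-80, -70, -60, -50, -40, -30, -20, -10,   0,  10,  20,  30,  40,
        50,  60]))
now side (array([116,   0,   0,   0,   0,   0,   0,   0,   0,   0,   0,  10, 114,
        56]), array([-120, -110, -100,  -90,  -80,  -70,  -60,  -50,  -40,  -30,  -20,
        -10,    0,   10,   20]))
open 285 228 [9.0, -48.0, -24.0]
open 290 226 [9.0, -48.0, -29.0]
open 300 222 [8.0, -48.0, -38.0]
open 320 215 [6.0, -46.0, -55.0]
open 285 430 [8.0, 50.0, -23.0]
open 290 430 [9.0, 48.0, -30.0]
open 300 440 [8.0, 50.0, -40.0]
open 360 330 [-239.0, 3.0, 275.0]
[0.35  0.242 0.307]
```

The cameras agree that the real fingertips end at about z = -19 mm in the reported tool frame, about 30 mm short of the stated +11. I'll use the measured value from here on: open, go 32 mm deeper and close.

Request:
move_arm --pt "0 0 0 0.1 0 0 50" --pt "0 0 0 0 0 0 50" --pt "0 0 0 0 0 0 50" --pt "0 0 0 0 0 0.3 50" --pt "0 0 0 0 0 0.5 50" --pt "0 0 0 0 0 0.4 50" --pt "0 0 0 0 0 0.1 10" --pt "0 0 0 0 0 0 10" --pt "0 0 0 0 0 0 10" --pt "0 0 0 0 0 0 10" --force 30

```text
t: 8.4
tool_pos: [0.4662, 0.274, 0.1092]
orientation: [-0.406, 2.904, 0.033]
force: [-0.4, -0.1, -0.1]
opening: 0.0222
gripper_force: 0.0
```

```bash
python3 - <<'E'
from h import *
s=read_state();print(s["t"],s["tool_pos"],s["opening"],s["gripper_force"]);print(R.from_rotvec(s["orientation"]).inv().apply(s["force"]))
E
```

```text
8.4 [0.46623523 0.27398373 0.10919786] 0.022246256632640505 0.0
[ 0.43170844 -0.01716461 -0.03024417]
```

Still closing. Wait a moment, then press 10 mm in.

Request:
move_arm --pt "0 0 0 0 0 0 10" --pt "0 0 0 0 0 0 10" --pt "0 0 0 0 0 0 10" --pt "0 0 0 0 0 0.1 10" --pt "0 0 0 0 0 0.1 10" --pt "0 0 0 0 0 0.1 10" --pt "0 0 0 0 0 0.1 10" --pt "0 0 0 0 0 0 10" --pt "0 0 0 0 0 0 10" --pt "0 0 0 0 0 0 10" --force 40

```text
t: 9.4
tool_pos: [0.4682, 0.2748, 0.0995]
orientation: [-0.406, 2.904, 0.034]
force: [-2.9, 2.3, 5.8]
opening: 0.0148
gripper_force: 40.0
```

```bash
python3 - <<'E'
from h import *
s=read_state();print(s["t"],s["tool_pos"],s["opening"],s["gripper_force"]);print(R.from_rotvec(s["orientation"]).inv().apply(s["force"]))
E
```

```text
9.4 [0.46824299 0.27480847 0.09951978] 0.01481558342977935 40.00100076198578
[ 0.86481184  2.92912742 -6.16137367]
```

Request:
move_arm --pt "0 0 0 0 0 0.04 10" --pt "0 0 0 0 0 0.04 10" --pt "0 0 0 0 0 0.03 10" --pt "0 0 0 0 0 0 10" --pt "0 0 0 0 0 0 10" --pt "0 0 0 0 0 0 10" --pt "0 0 0 0 0 0 10" --pt "0 0 0 0 0 0 10" --pt "0 0 0 0 0 0 10" --pt "0 0 0 0 0 0 10"

```text
t: 10.4
tool_pos: [0.4688, 0.275, 0.0974]
orientation: [-0.406, 2.904, 0.034]
force: [-6.3, 0.6, 11.3]
opening: 0.0148
gripper_force: 40.0
```

```bash
python3 - <<'E'
from h import *
s=read_state();print(s["t"],s["tool_pos"],s["opening"],s["gripper_force"]);print(R.from_rotvec(s["orientation"]).inv().apply(s["force"]))
E
```

```text
10.4 [0.46883147 0.27500022 0.0974473 ] 0.014830793968932235 40.01054227352142
[  3.35532229   2.2226176  -12.30208453]
```

Request:
move_arm --pt "0 0 0 0 0 0.06 10" --pt "0 0 0 0 0 0 10" --pt "0 0 0 0 0 0 10" --pt "0 0 0 0 0 0 50" --pt "0 0 0 0 0 0 50" --pt "0 0 0 0 0 0 50" --pt "0 0 0 0 0 -0.6 50" --pt "0 0 0 0 0 -1 50" --pt "0 0 0 0 0 -1 50" --pt "0 0 0 0 0 -1 50"

```text
t: 11.4
tool_pos: [0.4501, 0.2695, 0.1829]
orientation: [-0.406, 2.906, 0.032]
force: [0.7, -0.2, 0.2]
opening: 0.05
gripper_force: 0.0
```

```bash
python3 - <<'E'
from h import *
s=read_state();print(s["t"],s["tool_pos"],s["opening"])
c=read_camera("wrist");np.savez("w2.npz",**c);W=wworld(c);f=c["frame"].astype(int);r,g,b=[f[...,i] for i in range(3)]
z=W[...,2];nn=np.array([-.200,-.0553,.9782])
red=(r>100)&(g<70)&near(W,(.46,.27),.05)&(z>.08)&(z<.16);P=W[red];h=(P-np.array([.4715,.2755,.085]))@nn
hi,ed=np.histogram(h,bins=np.arange(.016,.07,.002));print([(round(float(a),3),int(k)) for a,k in zip(ed,hi)])
q=(np.abs(W[...,2]-.06)<.006)&near(W,(.6,-.02),.12);print("block px",q.sum())
E
```

```text
11.4 [0.45011681 0.26952732 0.18285288] 0.049983607010132804
[(0.016, 2), (0.018, 3), (0.02, 22), (0.022, 328), (0.024, 499), (0.026, 752), (0.028, 1490), (0.03, 80), (0.032, 10), (0.034, 1), (0.036, 0), (0.038, 2), (0.04, 1), (0.042, 4), (0.044, 0), (0.046, 87), (0.048, 664), (0.05, 821), (0.052, 6), (0.054, 0), (0.056, 0), (0.058, 0), (0.06, 0), (0.062, 0), (0.064, 0), (0.066, 0), (0.068, 0)]
block px 5834
```

The bar top has dropped by about 9.8 mm and stays there after release, so the stop is latched. Now to the guard.

Request:
move_arm --pt "0 1 0 0 0 0 70" --pt "0 1 0 0 0 0 93" --pt "0 0 0 0.24 -0.87 0 93" --pt "0 0 0 0.24 -0.87 0 93" --pt "0 0 0 0.24 -0.87 0 93" --pt "0 0 0 0.24 -0.87 0 93" --pt "0 0 0 0.24 -0.87 0 93" --pt "0 0 0 0.24 -0.87 0 93" --pt "0 0 0 0.24 -0.87 0 93" --pt "0 0 0 0.24 -0.87 0 93"

```text
t: 12.45
tool_pos: [0.4518, 0.0884, 0.1831]
orientation: [-0.434, 3.112, -0.01]
force: [0.4, -0.3, -0.4]
opening: 0.093
gripper_force: 0.0
```

Request:
move_arm --pt "0 0 0 0.24 -0.87 0 93" --pt "0 0 0 0.24 -0.87 0 93" --pt "0 0 0 0.24 -0.87 0 93" --pt "0 0 0 0.24 -0.87 0 93" --pt "0 0 0 0.24 -0.87 0 93" --pt "0 0 0 0.24 -0.87 0 93" --pt "0 0 0 0.24 -0.87 0 93" --pt "0 0 0 0.24 -0.87 0 93" --pt "0 0 0 0.24 -0.87 0 93" --pt "0 0 0 0.24 -0.87 0 93"

```text
t: 13.45
tool_pos: [0.4536, -0.1372, 0.1845]
orientation: [-0.433, 3.111, -0.01]
force: [-0.4, 1.2, 0.2]
opening: 0.0934
gripper_force: 0.0
```

Request:
move_arm --pt "0 0 0 0.24 -0.87 0 93" --pt "0 0 0 0.24 -0.87 0 93" --pt "0 0 0 0.24 -0.87 0 93" --pt "0 0 0 0.24 -0.87 0 93" --pt "0 0 0.75 0.24 -0.87 0 93" --pt "0 0 0 0.24 -0.87 0 93" --pt "0 0 0 0.24 -0.87 0 93" --pt "0 0 0 0 0 0 93" --pt "0 0 0 0 0 0 93" --pt "0 0 0 0 0 0 93"

```text
t: 14.45
tool_pos: [0.4515, -0.2932, 0.1858]
orientation: [-0.312, 3.125, -0.009]
force: [0.2, -0.1, -0.1]
opening: 0.0927
gripper_force: 0.0
```

```bash
cat >> h.py <<'E'
def guard(c,s,near_xy,zt):
    W=wworld(c);f=c["frame"].astype(int);z=W[...,2]
    k=(f.max(-1)<75)&near(W,near_xy,.09)&(abs(z-zt)<.02)
    n,L,S,C=cv2.connectedComponentsWithStats(k.astype(np.uint8));i=1+np.argmax(S[1:,4]);K=W[L==i]
    m=np.median(K[:,2]);K=K[abs(K[:,2]-m)<.006];rect(K,"grip world");print("z",m,np.percentile(K[:,2],[10,90]));T=totool(K,s);rect(T,"grip tool")
E
python3 - <<'E'
from h import *
s=read_state();print(s["t"],s["tool_pos"],s["q"][5]);print(np.round(R.from_rotvec(s["orientation"]).as_matrix(),4))
c=read_camera("wrist");np.savez("w3.npz",**c);save("w3.png",c["frame"])
guard(c,s,(.456,-.294),.093)
E
```

```text
14.45 [ 0.45148837 -0.29315569  0.1858017 ] -2.4378302707279764
[[-9.803e-01 -1.975e-01  1.200e-03]
 [-1.975e-01  9.803e-01 -5.500e-03]
 [-1.000e-04 -5.700e-03 -1.000e+00]]
grip world 346 c [ 453.8 -294.4] mean [ 449.3 -296.2   92.6] size [78.5 15. ] longaxis deg 10.9
z 0.09257221505932517 [0.09131639 0.09374713]
grip tool 346 c [-2.  -1.2] mean [ 2.8 -2.1 93.2] size [78.5 15. ] longaxis deg 0.5
```

View pics/w3.png

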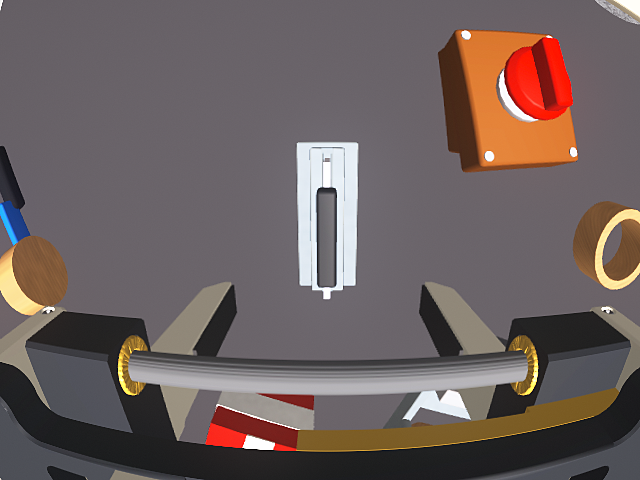

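The wrist view shows the guard's black grip at (327,240), standing in its stand between the open fingers at (230,300) and (430,300). Descend and grip.

Request:
move_arm --pt "-0.05 0 0.08 -0.08 -0.05 0.4 70" --pt "0 0 0 0 0 0.8 50" --pt "0 0 0 0 0 0.9 45" --pt "0 0 0 0 0 0.9 45" --pt "0 0 0 0 0 0.9 45" --pt "0 0 0 0 0 0.7 45" --pt "0 0 0 0 0 0.4 45" --pt "0 0 0 0 0 0.28 45" --pt "0 0 0 0 0 0 45" --pt "0 0 0 0 0 0 45" --force 40

```text
t: 15.5
tool_pos: [0.4543, -0.2952, 0.055]
orientation: [-0.298, 3.126, -0.003]
force: [0.7, 1.2, 0.4]
opening: 0.0451
gripper_force: 0.0
```

Request:
move_arm --pt "0 0 0 0 0 0 10" --pt "0 0 0 0 0 0 10" --pt "0 0 0 0 0 0 10" --pt "0 0 0 0 0 0 10" --pt "0 0 0 0 0 0 10" --pt "0 0 0 0 0 0 10" --pt "0 0 0 0 0 0 10" --pt "0 0 0 0 0 0 10" --pt "0 0 0 0 0 0 10" --pt "0 0 0 0 0 0 10"

```text
t: 16.5
tool_pos: [0.454, -0.2951, 0.0546]
orientation: [-0.298, 3.127, -0.002]
force: [-0.9, 0.6, 5.0]
opening: 0.0157
gripper_force: 40.0
```

```bash
python3 - <<'E'
from h import *
s=read_state();print(s["t"],s["tool_pos"],s["opening"],s["gripper_force"],s["force"]);print(np.round(R.from_rotvec(s["orientation"]).as_matrix(),4))
# slot from w1,w2: pixels of block top, plane z=.06 
for n in("w1","w2"):
    c=dict(np.load(n+".npz"));W=wworld(c);f=c["frame"].astype(int)
    t=near(W,(.596,-.022),.1)&(abs(W[...,2]-.06)<.005)&(f.max(-1)<115)
    nL,L,S,C=cv2.connectedComponentsWithStats(t.astype(np.uint8));i=1+np.argmax(S[1:,4])
    cn=cv2.findContours((L==i).astype(np.uint8),cv2.RETR_EXTERNAL,cv2.CHAIN_APPROX_NONE)[0][0]
    hull=cv2.convexHull(cn);m=np.zeros(t.shape,np.uint8);cv2.drawContours(m,[hull],-1,1,-1)
    uv=np.argwhere(m>0)[:,::-1];rect(wcast(c,uv,.06),n+" block")
    me=np.median(f.max(-1)[L==i]);me=cv2.erode(m,np.ones((5,5)));d=(me>0)&(f.max(-1)<.75*np.median(f.max(-1)[L==i]))
    nL,L2,S,C=cv2.connectedComponentsWithStats(d.astype(np.uint8));j=1+np.argmax(S[1:,4]);rect(wcast(c,np.argwhere(L2==j)[:,::-1],.06),n+" slot")
E
```

```text
16.5 [ 0.45401458 -0.2950907   0.05459182] 0.01567831522150439 39.970457553863525 [-0.86043143  0.62099078  4.96704449]
[[-9.820e-01 -1.891e-01  1.000e-03]
 [-1.891e-01  9.820e-01 -1.400e-03]
 [-7.000e-04 -1.500e-03 -1.000e+00]]
w1 block 4776 c [589.6 -21.6] mean [589.5 -18.4  60. ] size [172.7  58.2] longaxis deg 78.1
w1 slot 577 c [592.2 -22. ] mean [592.4 -18.8  60. ] size [127.8  11.7] longaxis deg 78.8
w2 block 4454 c [592.1 -19.3] mean [591.1 -14.8  60. ] size [169.2  62.3] longaxis deg 79.3
w2 slot 513 c [590.7 -23.3] mean [591.4 -21.   60. ] size [129.1  12.7] longaxis deg 80.5
```

Request:
move_arm --pt "0 0 0 0 0 -0.6 10" --pt "0 0 0 0 0 -0.9 10" --pt "0 0 0 0 0 -1 10" --pt "0 0 0 0 0 -1 10" --pt "0 0 0.5 0 0 -0.6 10" --pt "0 0 1 0 0 -0.3 10" --pt "0 0 1 0 0 0 10" --pt "0 0 1 0 0 0 10" --pt "0 0 1 0 0 0 10" --pt "0 0 1 0 0 0 10"

```text
t: 17.5
tool_pos: [0.4536, -0.2948, 0.1647]
orientation: [0.609, 3.081, -0.002]
force: [0.4, -0.2, -1.4]
opening: 0.0157
gripper_force: 40.0
```

Request:
move_arm --pt "0 0 1 0 0 0 10" --pt "0 0 1 0 0 0 10" --pt "0 0 1 0 0 0 10" --pt "0 0 1 0 0 0 10" --pt "0 0 1 0 0 0 10" --pt "0 0 1 0 0 0 10" --pt "0 0 1 0 0 0 10" --pt "0 0 1 0 0 0 10" --pt "0 0 1 0 0 0 10" --pt "0 0 1 0 0 0 10"

```text
t: 18.5
tool_pos: [0.4536, -0.2947, 0.1647]
orientation: [2.068, 2.364, -0.001]
force: [-0.1, -0.3, -1.3]
opening: 0.0156
gripper_force: 40.0
```

Request:
move_arm --pt "0 0 1 0 0 0 10" --pt "0 0 1 0 0 0 10" --pt "0 0 1 0 0 0 10" --pt "0 0 0.15 0.5 0.1 0 10" --pt "0 0 0 0.9 0.25 0 10" --pt "0 0 0 0.9 0.25 0 10" --pt "0 0 0 0.9 0.25 0 10" --pt "0 0 0 0.9 0.25 0 10" --pt "0 0 0 0.9 0.25 0 10" --pt "0 0 0 0.9 0.25 0 10"

```text
t: 19.5
tool_pos: [0.5212, -0.1567, 0.1646]
orientation: [2.423, 1.997, -0.001]
force: [0.5, 0.1, -1.3]
opening: 0.0161
gripper_force: 40.0
```

Request:
move_arm --pt "0 0 0 0.9 0.25 0 10" --pt "0 0 0 0.9 0.25 0 10" --pt "0 0 0 0.9 0.25 0 10" --pt "0 0 0 0.9 0.25 0 10" --pt "0 0 0 0.9 0.25 0 10" --pt "0 0 0 0.9 0.25 0 10" --pt "0 0 0 0.5 0.2 0 10" --pt "0 0 0 0 0 0 10" --pt "0 0 0 0 0 0 10" --pt "0 0 0 0 0 0 10"

```text
t: 20.5
tool_pos: [0.5905, -0.022, 0.1641]
orientation: [2.424, 1.996, -0.001]
force: [0.2, 0.5, -1.6]
opening: 0.0153
gripper_force: 40.0
```

```bash
python3 - <<'E'
from h import *
s=read_state();print(s["t"],s["tool_pos"],s["q"][5],s["opening"],s["gripper_force"],s["force"]);print(np.round(R.from_rotvec(s["orientation"]).as_matrix(),4))
c=read_camera("wrist");np.savez("w4.npz",**c)
d=read_camera("side");np.savez("side4.npz",W=world(d),**d)
e=read_camera("scene");np.savez("scene4.npz",W=world(e),**e)
a=cv2.resize(c["frame"][100:400,150:550],(440,330))
b=cv2.resize(d["frame"][130:310,220:400],(330,330),interpolation=cv2.INTER_CUBIC)
save("m4.png",np.hstack([a,b]))
guard(c,s,s["tool_pos"][:2],.2)
E
```

```text
20.5 [ 0.5905172  -0.02196414  0.16407784] 0.07012131548821136 0.01528900053824226 39.955397844314575 [ 0.15748447  0.53562697 -1.62099928]
[[ 1.917e-01  9.815e-01  3.000e-04]
 [ 9.815e-01 -1.917e-01 -1.500e-03]
 [-1.400e-03  6.000e-04 -1.000e+00]]
grip world 4708 c [592.1 -14.3] mean [592.7 -11.3 203.1] size [63.4 18.4] longaxis deg 78.7
z 0.20322586711344517 [0.20190894 0.20414167]
grip tool 4708 c [7.7 0.1] mean [ 10.8   0.1 -39.1] size [63.4 18.4] longaxis deg 0.3
```

View pics/m4.png

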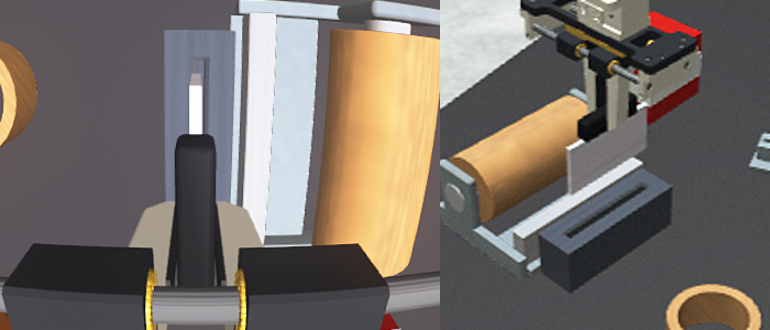

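The wrist half shows the guard's grip at (195,200), the white plate end at (195,100) and the slot's far end at (200,65), all well lined up. The side half shows the slot at (620,210) with the guard above it. Now measure the slot relative to the tool.

```bash
python3 - <<'E'
from h import *
s=read_state()
def slot(c,W,castf,n,box):
    f=c["frame"].astype(int);g=f.max(-1)
    t=near(W,(.592,-.022),.1)&(abs(W[...,2]-.06)<.006)&(g<125);x0,y0,x1,y1=box;q=np.zeros(t.shape,bool);q[y0:y1,x0:x1]=1;t&=q
    nL,L,S,C=cv2.connectedComponentsWithStats(t.astype(np.uint8));i=1+np.argmax(S[1:,4]);top=(L==i)
    cn=cv2.findContours(top.astype(np.uint8),cv2.RETR_EXTERNAL,cv2.CHAIN_APPROX_NONE)[0][0]
    m=np.zeros(t.shape,np.uint8);cv2.drawContours(m,[cv2.convexHull(cn)],-1,1,-1);m=cv2.erode(m,np.ones((5,5)))
    med=np.median(g[top]);print(n,"med",med,top.sum())
    d=(m>0)&(g<.78*med);nL,L2,S,C=cv2.connectedComponentsWithStats(d.astype(np.uint8))
    for j in np.argsort(-S[1:,4])[:2]+1:
        uv=np.argwhere(L2==j)[:,::-1];P=castf(c,uv,.06);rect(P,"slot");rect(totool(P,s),"  tool");print("px",S[j])
    return
c=dict(np.load("w4.npz"));slot(c,wworld(c),wcast,"wrist",(290,110,375,250))
# plate + slot profile across columns, at a few rows
T=totool(wworld(c).reshape(-1,3),s).reshape(480,640,3)*1000
for v in(155,160,165,172,180,200): print(v,c["frame"][v,312:352,0].tolist())
f=lambda v,u:np.round(totool(wcast(c,[[u,v]],.06),s)*1000,1).tolist()
print([f(v,330) for v in(150,155,160,165,172)])
for n,bx in(("side4",(260,200,360,300)),("scene4",(280,240,380,300))):
    D=dict(np.load(n+".npz"));slot(D,D["W"],cast,n,bx)
D=dict(np.load("side0.npz"));slot(D,D["W"],cast,"side0",(260,200,360,300))
D=dict(np.load("scene0.npz"));slot(D,D["W"],cast,"scene0",(280,240,380,300))
E
```

```text
wrist med 109.0 293
slot 20 c [602.2   6.5] mean [602.2   6.5  60. ] size [15.3  0. ] longaxis deg 79.1
  tool 20 c [30.1  5.8] mean [ 30.1   5.8 104.1] size [15.3  0. ] longaxis deg -0.2
px [335 187   1  20  20]
slot 15 c [608.   32.4] mean [608.   32.4  60. ] size [11.  0.] longaxis deg 79.1
  tool 15 c [56.7  6.5] mean [ 56.7   6.5 104.1] size [11.  0.] longaxis deg -0.2
px [336 156   1  15  15]
155 [118, 119, 121, 121, 120, 122, 122, 118, 118, 116, 118, 118, 118, 118, 120, 116, 112, 114, 113, 113, 116, 116, 113, 90, 80, 99, 99, 96, 111, 122, 124, 122, 121, 120, 120, 121, 118, 116, 117, 118]
160 [118, 119, 121, 122, 120, 122, 122, 118, 120, 118, 118, 118, 119, 119, 119, 119, 112, 114, 118, 119, 119, 120, 120, 98, 67, 101, 98, 97, 113, 124, 125, 125, 122, 120, 121, 121, 118, 117, 118, 118]
165 [119, 120, 122, 123, 121, 123, 124, 119, 118, 118, 118, 117, 117, 115, 117, 115, 109, 112, 114, 115, 116, 120, 120, 101, 68, 100, 100, 98, 114, 125, 125, 123, 122, 122, 121, 123, 120, 116, 118, 118]
172 [119, 122, 124, 121, 121, 123, 123, 119, 118, 115, 121, 151, 173, 170, 169, 169, 169, 169,
[... 1139 characters left out ...]
c [-32.3   8. ] mean [-33.4   8.3 104.2] size [57.5  3.6] longaxis deg 0.1
px [302 266  23   7  26]
side0 med 114.0 1243
slot 226 c [591.7 -21. ] mean [592.1 -18.8  60. ] size [128.6  12.2] longaxis deg 78.5
  tool 226 c [1.1 0.8] mean [  3.3   0.8 104.1] size [128.6  12.2] longaxis deg 0.4
px [287 230  46  30 226]
slot 1 c [558.4 -62.5] mean [558.4 -62.5  60. ] size [0. 0.] longaxis deg 0.0
  tool 1 c [-46.  -23.9] mean [-46.  -23.9 104.2] size [0. 0.] longaxis deg 0.0
px [334 239   1   1   1]
scene0 med 95.0 145
slot 1 c [596.9 -37.4] mean [596.9 -37.4  60. ] size [0. 0.] longaxis deg 0.0
  tool 1 c [-14.   9.] mean [-14.    9.  104.1] size [0. 0.] longaxis deg 0.0
px [320 267   1   1   1]
```

Request:
move_arm --pt "0 0 0 0 0.06 0.3 10" --pt "0 0 0 0 0 0.4 10" --pt "0 0 0 0 0 0.4 10" --pt "0 0 0 0 0 0.4 10" --pt "0 0 0 0 0 0.3 10" --pt "0 0 0 0 0 0.2 10" --pt "0 0 0 0 0 0 10" --pt "0 0 0 0 0 0 10" --pt "0 0 0 0 0 0 10" --pt "0 0 0 0 0 0 10"

```text
t: 21.65
tool_pos: [0.5928, -0.0213, 0.1147]
orientation: [2.423, 1.997, 0.001]
force: [0.4, -0.1, -1.1]
opening: 0.0155
gripper_force: 40.0
```

```bash
python3 - <<'E'
from h import *
s=read_state();print(s["t"],s["tool_pos"],s["force"])
c=read_camera("wrist");np.savez("w5.npz",**c)
d=read_camera("side");np.savez("side5.npz",W=world(d),**d)
a=cv2.resize(c["frame"][80:230,270:390],(400,500),interpolation=cv2.INTER_CUBIC)
b=cv2.resize(d["frame"][210:290,265:350],(400,500),interpolation=cv2.INTER_CUBIC)
save("m5.png",np.hstack([a,b]))
E
```

```text
21.65 [ 0.59282874 -0.02134271  0.11471346] [ 0.36114679 -0.11842669 -1.07285668]
```

View pics/m5.png

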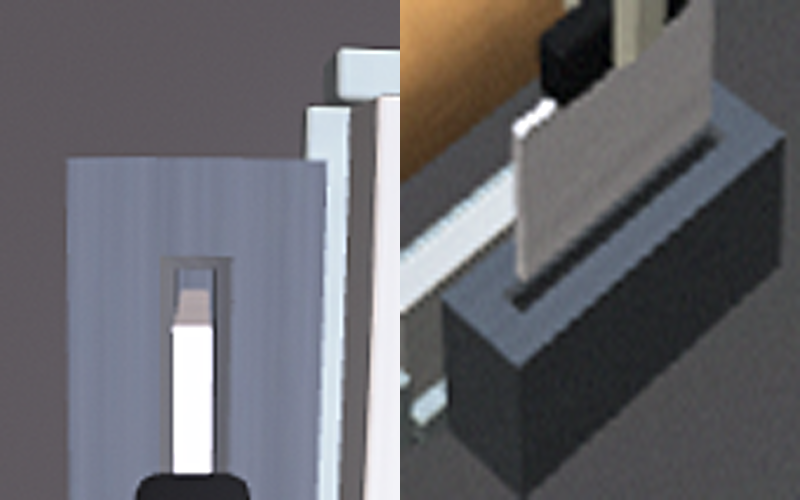

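The wrist crop shows the plate's lower end at (195,290), centred in the slot mouth, which spans 162 to 232; the lateral error is under 0.5 mm. The side crop shows the plate's lower corners at (522,282) and (712,128), and the slot ends at (512,297) and (718,138). Check the lengthwise centring.

```bash
python3 - <<'E'
from h import *
s=read_state();D=dict(np.load("side5.npz"))
for n,uv,z in(("plate",[[290.9,255.1],[331.3,230.5]],.0677),("slot",[[288.8,257.5],[332.7,232.1]],.06)):
    print(n,np.round(totool(cast(D,uv,z),s)*1000,1).tolist())
c=dict(np.load("w5.npz"));px=lambda u,v:[270+u*.3,80+v*.3]
print("plate end",totool(wcast(c,[px(195,291)],.0677),s)*1000,"slot outer/inner",totool(wcast(c,[px(197,258),px(196,268)],.06),s)*1000)
E
```

```text
plate [[59.9, -3.7, 46.8], [-57.2, -8.1, 46.9]]
slot [[62.2, 0.5, 54.5], [-62.3, -7.7, 54.6]]
plate end [[58.52923719  0.91769002 46.7880945 ]] slot outer/inner [[64.30176855  1.32275417 54.48317073]
 [62.35047122  1.12904217 54.48474778]]
```

Request:
move_arm --pt "0 0 0 0 0.01 0.1 10" --pt "0 0 0 0 0 0.1 10" --pt "0 0 0 0 0 0.1 10" --pt "0 0 0 0 0 0.1 10" --pt "0 0 0 0 0 0.1 10" --pt "0 0 0 0 0 0.1 10" --pt "0 0 0 0 0 0.1 10" --pt "0 0 0 0 0 0.1 10" --pt "0 0 0 0 0 0 10" --pt "0 0 0 0 0 0 10"

```text
t: 22.75
tool_pos: [0.5926, -0.0214, 0.094]
orientation: [2.423, 1.997, -0.0]
force: [0.8, 0.4, -1.2]
opening: 0.0157
gripper_force: 40.0
```

Request:
move_arm --pt "0 0 0 0 0 0.1 10" --pt "0 0 0 0 0 0.1 10" --pt "0 0 0 0 0 0.1 10" --pt "0 0 0 0 0 0.1 10" --pt "0 0 0 0 0 0.1 10" --pt "0 0 0 0 0 0.1 10" --pt "0 0 0 0 0 0.1 10" --pt "0 0 0 0 0 0.1 10" --pt "0 0 0 0 0 0.06 10" --pt "0 0 0 0 0 0 10"

```text
t: 23.75
tool_pos: [0.5924, -0.0214, 0.0722]
orientation: [2.424, 1.998, -0.001]
force: [0.8, 0.6, -1.0]
opening: 0.0161
gripper_force: 40.0
```

Request:
move_arm --pt "0 0 0 0 0 0.04 10" --pt "0 0 0 0 0 0.04 10" --pt "0 0 0 0 0 0.02 10" --pt "0 0 0 0 0 0 10" --pt "0 0 0 0 0 0 10" --pt "0 0 0 0 0 0 10" --pt "0 0 0 0 0 0 10" --pt "0 0 0 0 0 0 10" --pt "0 0 0 0 0 0 10" --pt "0 0 0 0 0 0 10"

```text
t: 24.75
tool_pos: [0.5931, -0.0215, 0.0716]
orientation: [2.422, 1.997, 0.001]
force: [-4.3, -0.3, 7.0]
opening: 0.0157
gripper_force: 40.0
```

The plate bottomed out at about 25 mm, so it is home. Release and lift.

Request:
move_arm --pt "0 0 0 0 0 0 40" --pt "0 0 0 0 0 0 40" --pt "0 0 0 0 0 0 40" --pt "0 0 0 0 0 0 40" --pt "0 0 0 0 0 0 40" --pt "0 0 0 0 0 -0.3 40" --pt "0 0 0 0 0 -0.8 40" --pt "0 0 0 0 0 -1 40" --pt "0 0 0 0 0 -1 40" --pt "0 0 0 0 0 -1 40"

```text
t: 25.75
tool_pos: [0.5926, -0.0213, 0.1742]
orientation: [2.423, 1.997, 0.0]
force: [0.3, 0.3, 0.4]
opening: 0.0402
gripper_force: 0.0
```

```bash
python3 - <<'E'
from h import *
s=read_state();print(s["t"],s["tool_pos"],s["opening"],s["q"]);print(np.round(R.from_rotvec(s["orientation"]).as_matrix(),4))
c=read_camera("wrist");guard(c,s,(.592,-.022),.111)
d=read_camera("side");save("m6.png",cv2.resize(d["frame"][180:300,240:400],(640,480)))
E
```

```text
25.75 [ 0.59260474 -0.02129185  0.17420826] 0.040182363085399034 [-1.21631444e-01  1.22349263e-01  1.54153927e+00 -1.09372097e-03
  1.47648185e+00  7.05363321e-02]
[[ 0.1909  0.9816  0.0011]
 [ 0.9816 -0.1909 -0.0012]
 [-0.001   0.0013 -1.    ]]
grip world 2111 c [593.1 -21.7] mean [592.8 -21.6 110.7] size [79.2 15.4] longaxis deg 79.2
z 0.110802755018711 [0.10950994 0.11173645]
grip tool 2111 c [-0.2  0.5] mean [-0.2  0.2 63.5] size [79.2 15.4] longaxis deg -0.2
```

View pics/m6.png

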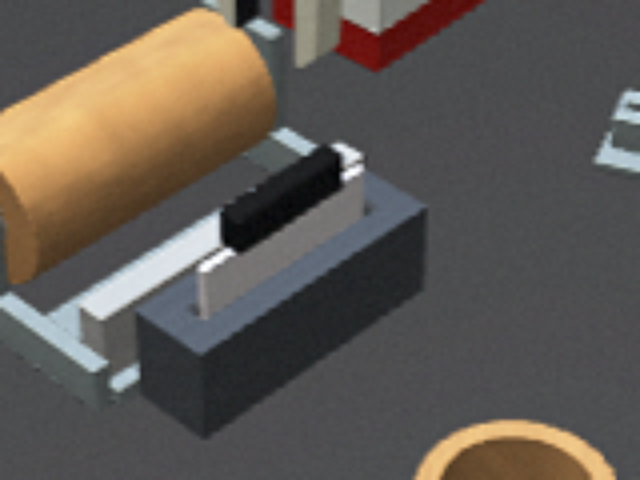

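The guard stands upright and home, with its grip top at 0.111 m. The picture shows it seated at (285,230), and the tape roll has not moved. Back to the stop.

Request:
move_arm --pt "0 0 0 0.94 -0.71 -0.1 50" --pt "0 0 0 0.94 -0.71 -0.1 50" --pt "0 0 0 0.94 -0.71 -0.15 50" --pt "0 0 0 0.94 -0.71 0 50" --pt "0 0 0 0.94 -0.71 0 50" --pt "0 0 0 0.94 -0.71 0 50" --pt "0 0 0 0.94 -0.71 0 50" --pt "0 0 0 0.94 -0.71 0 50" --pt "0 0 0 0.94 -0.71 0 50" --pt "0 0 0 0.94 -0.71 0 50"

```text
t: 26.85
tool_pos: [0.4623, 0.2442, 0.1804]
orientation: [2.423, 1.997, -0.001]
force: [-0.1, -0.0, 0.0]
opening: 0.0497
gripper_force: 0.0
```

Request:
move_arm --pt "0 0 -0.5 0.93 -0.72 0 50" --pt "0 0 -1 0 0 0 50" --pt "0 0 -1 0 0 0 50" --pt "0 0 -1 0 0 0 50" --pt "0 0 -1 0 0 0 50" --pt "0 0 -1 0 0 0 50" --pt "0 0 -1 0 0 0 50" --pt "0 0 -1 0 0 0 50" --pt "0 0 -1 0 0 0 50" --pt "0 0 -1 0 0 0 50"

```text
t: 27.85
tool_pos: [0.4497, 0.2694, 0.1802]
orientation: [1.17, 2.915, -0.002]
force: [0.2, 0.4, -0.1]
opening: 0.0502
gripper_force: 0.0
```

Request:
move_arm --pt "0 0 -1 0 0 0 50" --pt "0 0 -1 0 0 0 50" --pt "0 0 -1 0 0 0 50" --pt "0 0 -1 0 0 0 50" --pt "0 0 -1 0 0 0 50" --pt "0 0 -1 0 0 0 50" --pt "0 0 -1 0 0 0 50" --pt "0 0 -1 0 0 0 50" --pt "0 0 -1 0 0 0 50" --pt "0 0 -1 0 0 0 50"

```text
t: 28.85
tool_pos: [0.4497, 0.2694, 0.1803]
orientation: [0.444, -3.11, 0.002]
force: [0.0, 0.8, -0.3]
opening: 0.0498
gripper_force: 0.0
```

Request:
move_arm --pt "0 -1 0 0 0 0 50" --pt "0 -1 0 0 0 0 50" --pt "0 0 0 0 0 0 50" --pt "0 0 0 0 0 0 50" --pt "0 0 0 0 0 0 50" --pt "0 0 0 0 0 0 50" --pt "0 0 0 0 0 0 50" --pt "0 0 0 0 0 0 50" --pt "0 0 0 0 0 0 50" --pt "0 0 0 0 0 0 50"

```text
t: 29.85
tool_pos: [0.45, 0.2695, 0.1808]
orientation: [-0.408, 2.905, 0.041]
force: [0.2, -0.1, 0.2]
opening: 0.0501
gripper_force: 0.0
```

```bash
cat >> h.py <<'E'
def stop(c,s):
    W=wworld(c);f=c["frame"].astype(int);r,g=f[...,0],f[...,1];z=W[...,2];nn=np.array([-.200,-.0553,.9782])
    P=W[(r>100)&(g<70)&near(W,(.46,.27),.05)&(z>.08)&(z<.16)];h=(P-np.array([.4715,.2755,.085]))@nn
    t=np.median(h[h>.041]);T=P[abs(h-t)<.003];print("bar top h",t);rect(T,"bar");rect(totool(T,s),"tool");print(np.round(totool(T,s).mean(0)*1000,1))
E
python3 - <<'E'
from h import *
s=read_state();print(s["t"],s["tool_pos"],s["orientation"],s["q"][5]);stop(read_camera("wrist"),s)
M=R.from_rotvec([-.406,2.904,.034]);print("to press pose",totool([.4690,.2751,.0965],s)*1000,np.degrees((R.from_rotvec(s["orientation"]).inv()*M).as_rotvec())/6)
E
```

```text
29.85 [0.45003304 0.26954938 0.18083112] [-0.40833811  2.90513656  0.0409812 ] -1.3690969601591245
bar top h 0.05000402552943778
bar 1531 c [460.7 273.1] mean [459.4 272.4 133.4] size [49.5 14.5] longaxis deg 15.5
tool 1531 c [-1.   0.5] mean [ 0.3  0.2 48.4] size [50.4 14.5] longaxis deg 0.5
[ 0.3  0.2 48.4]
to press pose [-1.79401731  0.22131956 86.59691072] [ 0.04790265 -0.00824499  0.00901944]
```

Request:
move_arm --pt "0.05 0 0 -0.04 0.01 0.5 50" --pt "0 0 0 0 0 0.8 50" --pt "0 0 0 0 0 0.9 50" --pt "0 0 0 0 0 0.8 50" --pt "0 0 0 0 0 0.36 50" --pt "0 0 0 0 0 0 50" --pt "0 0 0 0 0 0 10" --pt "0 0 0 0 0 0 10" --pt "0 0 0 0 0 0 10" --pt "0 0 0 0 0 0 10" --force 40

```text
t: 30.9
tool_pos: [0.4683, 0.2747, 0.0999]
orientation: [-0.407, 2.903, 0.034]
force: [-0.1, 0.5, 0.3]
opening: 0.0225
gripper_force: 0.0
```

Request:
move_arm --pt "0 0 0 0 0 0 10" --pt "0 0 0 0 0 0 10" --pt "0 0 0 0 0 0 10" --pt "0 0 0 0 0 0 10" --pt "0 0 0 0 0 0 10" --pt "0 0 0.5 0 0 0 10" --pt "0 0 0.5 0 0 0 10" --pt "0 0 0.5 0 0 0 10" --pt "0 0 0.5 0 0 0 10" --pt "0 0 0 0 0 0 10"

```text
t: 31.9
tool_pos: [0.468, 0.2747, 0.0993]
orientation: [-0.101, 2.934, 0.066]
force: [-2.3, 1.6, 4.6]
opening: 0.0146
gripper_force: 40.0
```

Gripped and turning. Continue to about 57°.

Request:
move_arm --pt "0 0 0.8 0 0 0 10" --pt "0 0 0.8 0 0 0 10" --pt "0 0 0.8 0 0 0 10" --pt "0 0 0.8 0 0 0 10" --pt "0 0 0.8 0 0 0 10" --pt "0 0 0.8 0 0 0 10" --pt "0 0 0.8 0 0 0 10" --pt "0 0 0.8 0 0 0 10" --pt "0 0 0.8 0 0 0 10" --pt "0 0 0 0 0 0 10"

```text
t: 32.9
tool_pos: [0.4679, 0.2748, 0.0994]
orientation: [0.996, 2.79, 0.175]
force: [-2.6, 2.7, 5.8]
opening: 0.0149
gripper_force: 40.0
```

```bash
python3 - <<'E'
from h import *
s=read_state();M=R.from_rotvec(s["orientation"]);print(s["t"],s["tool_pos"],s["opening"],M.inv().apply(s["force"]),M.inv().apply(s["wrist_torque"]))
c=read_camera("wrist");W=wworld(c);f=c["frame"].astype(int)
T=totool(W.reshape(-1,3),s).reshape(W.shape)*1000
m=(f[...,0]>100)&(f[...,1]<70)&(np.abs(T[...,0])<40)&(np.abs(T[...,1])<9)&(T[...,2]<-20)
rect(T[m]/1000,"bar in tool");print(np.median(T[m],0))
E
```

```text
32.9 [0.46790335 0.27475374 0.09943866] 0.014887408778370498 [ 2.95788451  1.41643075 -6.02443413] [-0.17925923  0.55851798 -0.06972224]
bar in tool 3131 c [ 0.1 -0.5] mean [  2.7   0.2 -35.1] size [52.4 16. ] longaxis deg 0.3
[  3.75432875   0.25777142 -35.20348312]
```

The bar has turned with the tool, about 55°. Raise it with the grip, then release.

Request:
move_arm --pt "0 0 0 0 0 -0.06 10" --pt "0 0 0 0 0 -0.06 10" --pt "0 0 0 0 0 -0.06 10" --pt "0 0 0 0 0 -0.06 10" --pt "0 0 0 0 0 -0.06 10" --pt "0 0 0 0 0 -0.06 10" --pt "0 0 0 0 0 -0.04 10" --pt "0 0 0 0 0 0 10" --pt "0 0 0 0 0 0 10" --pt "0 0 0 0 0 0 10"

```text
t: 33.95
tool_pos: [0.4659, 0.2741, 0.1088]
orientation: [0.994, 2.79, 0.174]
force: [-0.4, 5.7, 2.9]
opening: 0.015
gripper_force: 40.0
```

```bash
python3 - <<'E'
from h import *
s=read_state();M=R.from_rotvec(s["orientation"]);print(s["t"],s["tool_pos"],s["opening"],M.inv().apply(s["force"]))
E
```

```text
33.95 [0.46591419 0.27408899 0.10883242] 0.015039060540096388 [ 3.54944156  4.61923943 -2.57489421]
```

Request:
move_arm --pt "0 0 0 0 0 0 93" --pt "0 0 0 0 0 0 93" --pt "0 0 0 0 0 0 93" --pt "0 0 0 0 0 0 93" --pt "0 0 0 0 0 0 93" --pt "0 0 0 0 0 0 93" --pt "0 0 0 0 0 0 93" --pt "0 0 0 0 0 0 93" --pt "0 0 0 0 0 0 93" --pt "0 0 0 0 0 0 93"

```text
t: 34.95
tool_pos: [0.4658, 0.2739, 0.1088]
orientation: [0.994, 2.79, 0.174]
force: [-0.0, -0.1, -0.4]
opening: 0.0898
gripper_force: 0.0
```

Request:
move_arm --pt "0 0 0 0 0 -0.5 93" --pt "0 0 0 0 0 -0.9 93" --pt "0 0 0 0 0 -0.9 93" --pt "0 0 0 0 0 -0.9 93" --pt "0 0 0 0 0 -0.6 93" --pt "0 0 0 0 0 0 93" --pt "0 0 0 0 0 0 93" --pt "0 0 0 0 0 0 93" --pt "0 0 0 0 0 0 93" --pt "0 0 0 0 0 0 93"

```text
t: 35.95
tool_pos: [0.4462, 0.2688, 0.2005]
orientation: [0.995, 2.792, 0.172]
force: [-0.1, -0.1, 0.4]
opening: 0.093
gripper_force: 0.0
```

```bash
python3 - <<'E'
from h import *
s=read_state();print(s["t"],s["tool_pos"],s["opening"],s["force"]);stop(read_camera("wrist"),s)
for n in("side","scene"):
    A=np.load(n+"0.npz");c=read_camera(n);W=world(c)
    for nm,C in(("tape",(.41,.051)),):
        for X,f in((A["W"],A["frame"]),(W,c["frame"])):
            f=f.astype(int);m=near(X,C,.08)&(X[...,2]>.03)&(X[...,2]<.055)&(f[...,0]>f[...,1]+30);rect(X[m],n+nm)
    df=np.abs(A["frame"].astype(int)-c["frame"]).sum(-1)>90
    nL,L,S,Cc=cv2.connectedComponentsWithStats(df.astype(np.uint8));print(n,[S[i].tolist() for i in range(1,nL) if S[i,4]>40])
E
```

```text
35.95 [0.44618521 0.26877545 0.20049825] 0.09296192451500843 [-0.05964334 -0.0849175   0.40787512]
bar top h 0.059715321976152175
bar 1456 c [459.3 272.2] mean [458.  272.7 143.1] size [50.2 15.4] longaxis deg 15.2
tool 1456 c [-0.6  1. ] mean [ 0.6  0.7 58.7] size [51.1 15.4] longaxis deg -54.4
[ 0.6  0.7 58.7]
sidetape 801 c [407.7  53.1] mean [407.2  56.1  45.5] size [99.4 99.3] longaxis deg -36.9
sidetape 819 c [407.5  53.2] mean [407.1  56.7  45.3] size [100.4  97.9] longaxis deg 89.2
side [[227, 0, 413, 309, 53305], [550, 65, 11, 40, 61], [398, 186, 53, 33, 1052], [316, 238, 21, 14, 126], [624, 255, 16, 48, 433], [585, 282, 31, 18, 231], [617, 299, 14, 29, 106], [635, 312, 5, 16, 43], [629, 329, 11, 13, 66]]
scenetape 441 c [414.6  49.7] mean [417.2  48.6  42.4] size [102.2  96.6] longaxis deg -30.1
scenetape 419 c [414.8  49.7] mean [416.2  49.5  42.6] size [102.1  98.6] longaxis deg -16.9
scene [[0, 0, 131, 128, 7200], [137, 0, 17, 21, 235], [248, 0, 38, 56, 1168], [282, 0, 140, 150, 4717], [379, 0, 10, 13, 46], [388, 0, 17, 12, 141], [242, 12, 9, 17, 64], [221, 31, 71, 86, 2826], [182, 40, 42, 62, 1329], [0, 121, 87, 106, 4156], [301, 246, 47, 27, 691], [185, 254, 33, 42, 422]]
```

The stop is fully up (bar top back to 0.0597, bar angle back to 15°), the guard is home and the tape roll, bottle and carton are unmoved. The robot touches nothing, so I'm handing in.

```bash
python3 -c "
from plant import *
print(close_job())"
```

```text
the job is handed in; nothing more can be done
None
```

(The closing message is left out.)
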